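# Fill the jar carrier and hold it up level for hand-over

## Robot

A 7-joint arm with a two-finger parallel gripper is mounted at the origin on the work surface. World frame = base frame: x ahead of the robot, y to its left, z up, the work surface at z = 0. Lengths are in m, angles in rad, forces in N, time in s.
With the tool pointing down it reaches from about 0.425 to 0.925 m from the base axis. Payload 6.8 kg.
Tool frame: the origin (TCP) lies midway between the tips of the shut fingers; the grasp point (between the pads) lies 19 mm behind it (bot.pinch_z is the distance from the TCP to the grasp point, in m); z points along the fingers, y is the line along which they close (so a half turn about z gives the same grasp; the last joint's range is limited). The gripper opens to 85 mm and grips with 20 to 120 N. Pads are 22 mm wide; open, the fingers measure 114 mm over their backs; the gripper's body (76 mm by 85 mm) begins 54 mm behind the grasp point. The pads swing forward as they close: fully open they stand 13 mm farther back than shut.
Start: joints at [1.007, 0.477, 0.022, 1.555, -0.011, 1.109, -0.083], TCP at [0.297, -0.606, 0.231] pointing down, gripper open.
Joint ranges: [-2.96, 2.96], [-0.34, 2.1], [-1.41, 1.46], [0.24, 2.44], [-1.37, 4.51], [0.17, 1.92], [-2.96, 2.96]. Speed limits (rad/s): [2.39, 2.39, 3.14, 3.14, 3.14, 3.14, 3.14].

## Interface

Orientations are given as a unit quaternion [w, x, y, z].
In Python, from station import bot, imaging gives the robot as it stands. The module is installed in compiled form; this text tells all that it offers.
- The arm moves only by the tool carry_out, never from a script. Its argument "targets" is a list of rows, each a list of 5 numbers: the shift along the tool's x, y, z in cm, then the turn about the tool's z in degrees, then the opening, from -1 (shut) to 1 (fully open). In form: [[x, y, z, yaw, gripper], ...]. A call has 1 to 12 rows; each row shifts and turns the commanded pose from where the row before left it, along the tool's axes as they then stand; what a row does not reach is not made up. A row lasts 1/10 s, in which the tool goes at most 50 mm and 8.59 degrees, less where a joint would pass 70% of its speed; a pose out of reach is approached as far as the arm can. A call is refused whole if a number of a shift passes 5 or a number of a turn 8.59, either way. A call with a gripper value outside its range is refused whole. The fingers move at their own pace and stop on an object; "force" is the grip in N (left out, the last holds). Time passes only in rows, so rows that do not move let the fingers close. It gives the time, the measured TCP pose, the force, the opening and the grip force at its end, in the units of the state.
- bot.get_obs(): the state, without advancing time (a new reading comes with each control period).
- imaging.read_camera(name): name is "scene" or "side" or "wrist"; returns the picture (384x512x3 uint8, red, green, blue); there is no depth.
- imaging.calibration(name): a dict with "fx", "fy", "cx", "cy" (pixels), "extrinsics" (4x4, takes a point from world to camera coordinates). Camera axes: x right, y up, looking along -z (the intrinsics and any distortion apply to the point x, -y, -z); pixel columns grow to the right and rows downward; lengths in m; the calibration is good to about 2 mm. A picture is of the moment at which its call begins: read the wrist's pose just before it. calibration takes no time and is no camera call; for the wrist camera it gives the pose at the moment of the call.
- bot.hand_in(): hands the job in; it is judged then, once.
The state is a dict: "t": time; "q": joint angles; "joint_vel": joint speeds; "joint_torque": joint torques, N m; "eef_pos": TCP position; "tool_rot": TCP orientation; "contact_force": force on the tool from outside, world axes, zero at the start; "torque": the same for the moment, N m; "gripper_width": opening from 0.0 (shut) to 1.0 (fully open); "grasp_force": force on a finger pad.
Only numpy, scipy, OpenCV 4.12 (cv2) and the standard library are available. Lean on these libraries where they do the work, as an engineer would, in place of code of your own. Each camera call takes 0.05 s, during which the arm holds its last target. There are 200 camera calls.

## Task

Set the jar that is missing from the jar carrier into the carrier's empty place (it is the one that matches the two jars already there) without dropping it, and let go of it. Then lift the loaded carrier by its wooden grip, keeping it upright, and hold it level and still at least 10 cm above the counter for me to take from you: finish while holding it there, all three jars standing in their places, and leave everything else on the counter where it stands.

Things in the scene. Friction and masses are not known exactly. Their poses are not given: they have to be found in the camera images.
- carrier: Loose jar carrier, 0.36 kg empty: round wooden board 236 mm in diameter, 10 mm thick, flat on the counter; on it three steel wire collars 120 degrees apart, each round one jar place (centre 75 mm from the middle); in the middle an upright 8 mm steel rod with a wooden grip on top. Origin: centre of the board's underside; z up; x points from the middle to the empty place.
- carrier_knob (a point): Where to grip the carrier: on the axis of its wooden grip, an upright dark wooden cylinder 30 mm in diameter that spans 120 to 158 mm above the board's underside; this point is 140 mm above the underside.
- carrier_place0 (a point): The empty jar place: centre of its floor, on the board's upper face, 10 mm above the carrier's underside, 75 mm out along the carrier's x. The wire collar around it is open above and about 68 mm wide inside; its top stands 33 mm above the board's underside (23 mm above the place's floor).
- carrier_place1 (a point): Floor centre of the place that holds jar_in1 (same shape as the empty place).
- carrier_place2 (a point): Floor centre of the place that holds jar_in2 (same shape as the empty place).
- jar_out: The jar that is missing from the carrier, standing on the counter: straight-sided preserve jar, 60 mm in diameter and 80 mm tall, dark contents with a paper band and a steel screw lid (lid: top 18 mm, same 60 mm diameter), about 170 g. Origin: centre of its underside, z up. It matches the two jars in the carrier.
- jar_in1: Jar already standing in the carrier: straight-sided preserve jar, 60 mm in diameter and 80 mm tall, dark contents with a paper band and a steel screw lid (lid: top 18 mm, same 60 mm diameter), about 170 g. Origin: centre of its underside, z up.
- jar_in2: Jar already standing in the carrier: straight-sided preserve jar, 60 mm in diameter and 80 mm tall, dark contents with a paper band and a steel screw lid (lid: top 18 mm, same 60 mm diameter), about 170 g. Origin: centre of its underside, z up.
- jar_tall: Bystander: slim tall jar of the same make, 46 mm in diameter, 125 mm tall. Origin: centre of its underside.
- jar_wide: Bystander: low wide jar of the same make, 76 mm in diameter, 50 mm tall. Origin: centre of its underside.
- cheese_block: Bystander: block of hard cheese 120 x 68 x 75 mm (x, y, z). Origin: centre of its underside.
- goat_tray: Bystander: wooden tray 110 x 110 mm with four small white goat cheeses, 34 mm tall in all. Origin: centre of its underside.
- price_slate: Bystander: blank black price slate 95 mm wide, about 70 mm tall, leaning on a 35 x 75 mm wooden foot. Origin: centre of the foot's underside.
- oil_bottle: Bystander: green oil bottle 58 mm in diameter, 200 mm tall. Origin: centre of its underside.
- cheese_knife: Bystander: cheese knife lying flat along its x, 225 mm long, 34 mm wide, 16 mm tall. Origin: underside, near mid length.
Not all that is in view belongs to the job. Leave any orange or turquoise look-alike of the jar_in1 alone.

How it is judged:
By the outcome, as a careful person would: the job done as asked, in the order asked, and still so for the second after the job is handed in, while the arm keeps its last pose, push and grip.
It also fails if it takes over 61 s, if anything falls off the work surface, if the arm or the gripper's body presses on something with over 40 N, if the wrist force passes 120 N, or if a joint passes its speed limit or range.

## Working session

There is one attempt and no reset: what is moved stays moved. The work goes in short steps, Python scripts to look and compute and a tool call to move; the robot and the scene stay as the last step left them, time stands still between calls to the robot, and variables do not carry over. Pictures are saved under pics/ and viewed, at most 10 in all, crops included, and the job is handed in when it is done.

Besides the shell and the picture viewer there is one more tool, called after "Emit:" in YAML: its name, and indented under it one key for each argument. carry_out: Moves the arm, as the interface text tells. Its arguments: {"type":"object","properties":{"targets":{"type":"array"},"force":{"type":"number"}},"required":["targets"]}

```bash
mkdir -p pics; python3 - <<'E'
from station import bot, imaging
import cv2, numpy as np
o=bot.get_obs(); print({k:np.round(v,3) for k,v in o.items()}, bot.pinch_z)
for n in ["scene","side","wrist"]:
    c=imaging.calibration(n); im=imaging.read_camera(n)
    cv2.imwrite(f"pics/{n}0.png",im[:,:,::-1]); print(n,{k:np.round(v,3) for k,v in c.items()})
a=[cv2.imread(f"pics/{n}0.png") for n in ["scene","side"]]
E
```

```text
{'t': np.float64(0.0), 'q': array([ 1.007,  0.478,  0.022,  1.556, -0.012,  1.109, -0.083]), 'joint_vel': array([ 0.002, -0.001,  0.   , -0.   ,  0.   , -0.002,  0.   ]), 'joint_torque': array([ 0.0000e+00, -5.9645e+01,  1.6080e+00, -2.8120e+01,  1.2000e-02,
        9.0000e-03,  0.0000e+00]), 'eef_pos': array([ 0.297, -0.606,  0.23 ]), 'tool_rot': array([-0.001,  0.974,  0.226, -0.   ]), 'contact_force': array([ 0.571, -0.089,  0.431]), 'torque': array([0.018, 0.008, 0.03 ]), 'grasp_force': np.float64(0.0), 'gripper_width': np.float64(1.0)} 0.0187
scene {'fx': np.float64(360.058), 'fy': np.float64(360.058), 'cx': np.float64(250.451), 'cy': np.float64(195.434), 'extrinsics': array([[ 0.044,  0.999, -0.015, -0.01 ],
       [-0.558,  0.037,  0.829,  0.222],
       [ 0.828, -0.028,  0.559, -1.596],
       [ 0.   ,  0.   ,  0.   ,  1.   ]])}
side {'fx': np.float64(404.84), 'fy': np.float64(404.84), 'cx': np.float64(251.37), 'cy': np.float64(186.3), 'extrinsics': array([[-0.976, -0.216, -0.   ,  0.53 ],
       [ 0.15 , -0.68 ,  0.718, -0.154],
       [-0.155,  0.701,  0.696, -1.331],
       [ 0.   ,  0.   ,  0.   ,  1.   ]])}
wrist {'fx': np.float64(288.23), 'fy': np.float64(288.23), 'cx': np.float64(260.367), 'cy': np.float64(193.078), 'extrinsics': array([[ 0.44 , -0.898, -0.001, -0.674],
       [ 0.863,  0.423, -0.277,  0.036],
       [ 0.249,  0.121,  0.961, -0.378],
       [ 0.   ,  0.   ,  0.   ,  1.   ]])}
```

View pics/scene0.png

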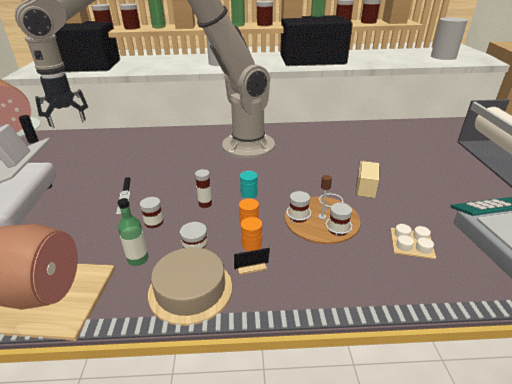

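View pics/side0.png

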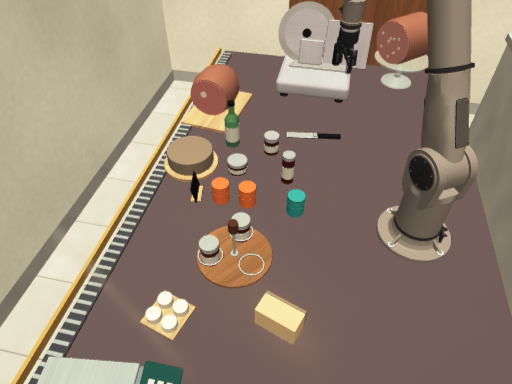

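Scene view: the steel-lidded candidates are a jar at (151,212), the tall one at (204,188) and the low wide one at (194,236). The orange jars at (249,212) and (252,234) and the turquoise one at (249,185) are look-alikes. The jar at (151,212), which is (271,142) in the side view, fits because it has the same size, dark contents, paper band and steel lid. The carrier is at about (323,218) in the scene view and (235,254) in the side view. Its empty collar is at about (331,200) and (251,264). I'll confirm with enlarged crops.

```bash
python3 - <<'E'
import cv2, numpy as np
s=cv2.imread("pics/scene0.png"); d=cv2.imread("pics/side0.png")
def c(im,x,y): return cv2.resize(im[y:y+75,x:x+100],None,fx=4,fy=4,interpolation=cv2.INTER_CUBIC)
cv2.imwrite("pics/crop1.png",np.vstack([np.hstack([c(s,120,185),c(s,275,170)]),np.hstack([c(d,220,120),c(d,185,212)])]))
E
```

```text
(no output)
```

View pics/crop1.png

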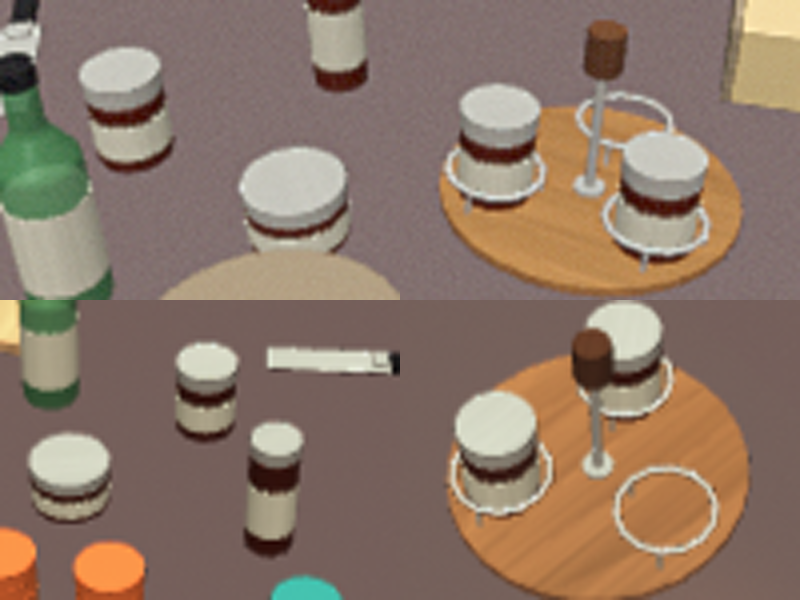

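The crops confirm it: the jar with lid centre at about (150,202) in the scene view is the same 60 mm type as the two in the carrier, next to the low wide jar and the slim tall one. The empty collar is at the back right of the carrier. Next I'll compute positions.

```bash
cat > h.py <<'E'
from station import bot, imaging
import numpy as np, cv2
def ray(cal,u,v,z):
    R,t=cal["extrinsics"][:3,:3],cal["extrinsics"][:3,3]
    C=-R.T@t; d=R.T@np.array([(u-cal["cx"])/cal["fx"],-(v-cal["cy"])/cal["fy"],-1.])
    return C+d*(z-C[2])/d[2]
def proj(cal,p):
    R,t=cal["extrinsics"][:3,:3],cal["extrinsics"][:3,3]
    x,y,z=R@np.asarray(p)+t
    return np.array([cal["cx"]-cal["fx"]*x/z,cal["cy"]+cal["fy"]*y/z])
E
python3 - <<'E'
from h import *
S,D=imaging.calibration("scene"),imaging.calibration("side")
f=lambda ox,oy,x,y:(ox+(x+.5)/4-.5,oy+(y+.5)/4-.5)
P={"jar_out lid":(f(120,185,121,70),f(220,120,207,62),.08),
"knob":(f(275,170,207,28),f(185,212,192,38),.158),
"rodbase":(f(275,170,189,186),f(185,212,197,165),.012),
"collar":(f(275,170,225,119),f(185,212,266,209),.032),
"jarA":(f(275,170,100,105),f(185,212,225,31),.09),
"jarB":(f(275,170,264,158),f(185,212,97,124),.09),
"tall":((203.5,174),f(220,120,277,137),.125)}
for k,(a,b,z) in P.items(): print(k,ray(S,*a,z).round(4),ray(D,*b,z).round(4))
E
```

```text
jar_out lid [ 0.5324 -0.3194  0.08  ] [ 0.5328 -0.3192  0.08  ]
knob [0.5474 0.2125 0.158 ] [0.5514 0.2082 0.158 ]
rodbase [0.5473 0.2134 0.012 ] [0.5513 0.2119 0.012 ]
collar [0.4854 0.2541 0.032 ] [0.487  0.2541 0.032 ]
jarA [0.5431 0.1383 0.09  ] [0.545 0.139 0.09 ]
jarB [0.6185 0.2454 0.09  ] [0.6157 0.2474 0.09  ]
tall [ 0.4509 -0.1572  0.125 ] [ 0.4433 -0.1657  0.125 ]
```

```bash
cat >> h.py <<'E'
def delta(x,y,z,closing):
    """tool-frame shift (cm, after turning) and turn (deg) to put TCP at x,y,z with closing line at world angle (deg)"""
    from scipy.spatial.transform import Rotation as Ro
    o=bot.get_obs(); w=o["tool_rot"]; R=Ro.from_quat([w[1],w[2],w[3],w[0]]).as_matrix()
    cur=np.degrees(np.arctan2(R[1,1],R[0,1]))
    dw=(closing-cur+90)%180-90
    R2=Ro.from_euler("z",dw,degrees=True).as_matrix()@R
    d=np.array([x,y,z])-o["eef_pos"]
    print("closing now",cur.round(2),"tilt",np.degrees(np.arccos(-R[2,2])).round(2),"t",o["t"])
    print("shift now-axes",(R.T@d*100).round(2),"after-turn axes",(R2.T@d*100).round(2),"yaw",-dw.round(2),"world d",d.round(4))
E
python3 - <<'E'
from h import *
S,D=imaging.calibration("scene"),imaging.calibration("side")
for n,a,z in [("wide",(194,229),.05),("bottle neck",(123,206),.2),("bottle base",(136,258),.0),("knifetip",(118,210),.01),("knife end",(127,180),.01)]: print(n,ray(S,*a,z).round(3))
for n,a,z in [("wide",(237,160),.05),("bottle neck",(231,103),.2),("knife L",(287,135),.01),("knife R",(340,136),.01)]+[("cheese",p,.075) for p in [(268,295),(306,313),(296,331),(257,312)]]: print(n,ray(D,*a,z).round(3))
delta(.5326,-.3193,.231,-30)
E
```

```text
wide [ 0.634 -0.179  0.05 ]
bottle neck [ 0.719 -0.329  0.2  ]
bottle base [ 0.691 -0.342  0.   ]
knifetip [ 0.47  -0.448  0.01 ]
knife end [ 0.279 -0.463  0.01 ]
wide [ 0.637 -0.179  0.05 ]
bottle neck [ 0.693 -0.325  0.2  ]
knife L [ 0.483 -0.426  0.01 ]
knife R [ 0.266 -0.467  0.01 ]
cheese [0.415 0.371 0.075]
cheese [0.309 0.402 0.075]
cheese [0.328 0.456 0.075]
cheese [0.433 0.426 0.075]
closing now -63.89 tilt 0.08 t 0.15
shift now-axes [ 3.377e+01 -1.534e+01 -3.000e-02] after-turn axes [36.59  6.09 -0.06] yaw -33.89 world d [0.2357 0.2864 0.0005]
```

Emit:
carry_out:
  targets:
    - [0,0,0,-8.5,1]
    - [0,0,0,-8.5,1]
    - [0,0,0,-8.5,1]
    - [0,0,0,-8.4,1]
    - [2,0.3,0,0,1]
    - [4,0.7,0,0,1]
    - [4,0.7,0,0,1]
    - [4,0.7,0,0,1]
    - [4,0.7,0,0,1]
    - [4,0.7,0,0,1]
    - [4,0.7,0,0,1]
    - [4,0.7,0,0,1]
  force: 45

```text
t: 1.35
eef_pos: [0.4928, -0.3708, 0.2311]
tool_rot: [-0.0, 0.866, 0.5, -0.0]
contact_force: [0.9, -0.1, 0.9]
gripper_width: 1.002
grasp_force: 0.0
```

Emit:
carry_out:
  targets:
    - [3,0.5,0,0,1]
    - [1.5,0.2,0,0,1]
    - [0,0,0,0,1]
    - [0,0,0,0,1]

```text
t: 1.75
eef_pos: [0.5194, -0.3384, 0.2311]
tool_rot: [0.0, 0.866, 0.499, -0.001]
contact_force: [-0.3, 0.8, -0.2]
gripper_width: 0.995
grasp_force: 0.0
```

```bash
python3 - <<'E'
from h import *
delta(.5326,-.3193,.033,-30)
c=imaging.calibration("wrist"); im=imaging.read_camera("wrist"); p=proj(c,[.5326,-.3193,.08]); print(p)
cv2.imwrite("pics/w1.png",im[:,:,::-1])
E
```

```text
closing now -30.08 tilt 0.08 t 1.75
shift now-axes [ 2.34  0.19 19.8 ] after-turn axes [ 2.34  0.19 19.8 ] yaw -0.08 world d [ 0.0132  0.0191 -0.1981]
[262.66024634 157.31458947]
```

View pics/w1.png

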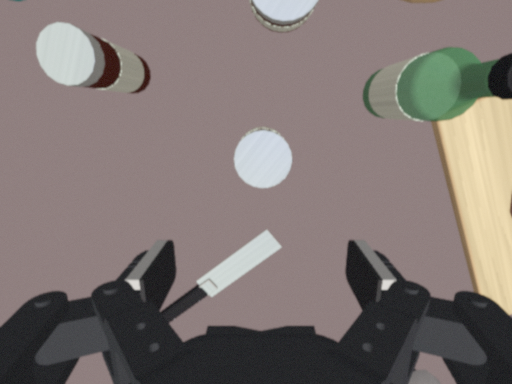

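The wrist view has the lid centre at (263,159) against a predicted (263,157), so the jar position is confirmed. The knife blade at (240,265) is clear of the fingers. Descending.

Emit:
carry_out:
  targets:
    - [1.2,0.1,1,0,1]
    - [1.1,0.1,2,0,1]
    - [0,0,3,0,1]
    - [0,0,3,0,1]
    - [0,0,3,0,1]
    - [0,0,2.5,0,1]
    - [0,0,2,0,1]
    - [0,0,1.5,0,1]
    - [0,0,1,0,1]
    - [0,0,0.8,0,1]
    - [0,0,0,0,1]
    - [0,0,0,0,1]

```text
t: 3.0
eef_pos: [0.5343, -0.3181, 0.0339]
tool_rot: [0.0, 0.866, 0.5, 0.0]
contact_force: [0.6, -0.1, -0.1]
gripper_width: 1.001
grasp_force: 0.0
```

Emit:
carry_out:
  targets:
    - [0,0,0,0,0.5]
    - [0,0,0,0,0.3]
    - [0,0,0,0,0]
    - [0,0,0,0,0]
    - [0,0,0,0,0]
    - [0,0,0,0,0]
    - [0,0,0,0,0]
    - [0,0,0,0,0]
  force: 45

```text
t: 3.8
eef_pos: [0.5344, -0.3181, 0.0343]
tool_rot: [0.001, 0.866, 0.5, 0.0]
contact_force: [-1.6, 1.0, 5.5]
gripper_width: 0.691
grasp_force: 47.6
```

```bash
python3 - <<'E'
from h import *
delta(.5326,-.3193,.033,-30)
o=bot.get_obs(); print(o["gripper_width"],o["grasp_force"],o["contact_force"])
E
```

```text
closing now -29.99 tilt 0.08 t 3.8
shift now-axes [-0.19 -0.1   0.13] after-turn axes [-0.19 -0.1   0.13] yaw 0.01 world d [-0.0018 -0.0012 -0.0013]
0.691385412922755 47.58604757487774 [-1.57301675  0.96937033  5.52600096]
```

Gripped: opening 59 mm, grip force 48 N. Lifting.

Emit:
carry_out:
  targets:
    - [0,0,-0.5,0,0]
    - [0,0,-1,0,0]
    - [0,0,-2,0,0]
    - [0,0,-3,0,0]
    - [0,0,-3,0,0]
    - [0,0,-3,0,0]
    - [0,0,-3,0,0]
    - [0,0,-2,0,0]
    - [0,0,-1,0,0]
    - [0,0,0,0,0]

```text
t: 4.8
eef_pos: [0.5344, -0.3181, 0.2199]
tool_rot: [0.001, 0.866, 0.5, 0.001]
contact_force: [0.2, -0.4, -1.8]
gripper_width: 0.689
grasp_force: 48.9
```

Emit:
carry_out:
  targets:
    - [0,0,0,-4,0]
    - [0,0,0,-8,0]
    - [0,0,0,-8,0]
    - [0,0,0,-8,0]
    - [0,0,0,-8,0]
    - [0,0,0,-8,0]
    - [0,0,0,-8,0]
    - [0,0,0,-8,0]
    - [0,0,0,-8,0]
    - [0,0,0,-8,0]
    - [0,0,0,-8,0]
    - [0,0,0,-2.5,0]

```text
t: 6.0
eef_pos: [0.5328, -0.3175, 0.2163]
tool_rot: [-0.001, 0.286, 0.958, 0.0]
contact_force: [-0.6, 0.5, -1.8]
gripper_width: 0.691
grasp_force: 48.8
```

```bash
python3 - <<'E'
from h import *
delta(.4865,.2542,.22,56.5)
o=bot.get_obs(); print(o["gripper_width"],o["grasp_force"],o["contact_force"],o["q"].round(2))
E
```

```text
closing now 56.77 tilt 0.18 t 6.0
shift now-axes [35.21 45.28 -0.25] after-turn axes [35.42 45.12 -0.25] yaw 0.27 world d [-0.0463  0.5717  0.0037]
0.69073664690227 48.81356899626553 [-0.57540169  0.45017919 -1.83777224] [ 0.83  0.46 -0.53  1.68  0.25  1.08  1.21]
```

Emit:
carry_out:
  targets:
    - [1.1,1.4,0,0,0]
    - [2.2,2.83,0,0,0]
    - [2.2,2.83,0,0,0]
    - [2.2,2.83,0,0,0]
    - [2.2,2.83,0,0,0]
    - [2.2,2.83,0,0,0]
    - [2.2,2.83,0,0,0]
    - [2.2,2.83,0,0,0]
    - [2.2,2.83,0,0,0]
    - [2.2,2.83,0,0,0]
    - [2.2,2.83,0,0,0]
    - [2.2,2.83,0,0,0]

```text
t: 7.2
eef_pos: [0.5006, 0.0951, 0.2174]
tool_rot: [-0.001, 0.288, 0.958, -0.0]
contact_force: [0.9, 0.4, -1.9]
gripper_width: 0.69
grasp_force: 48.8
```

Emit:
carry_out:
  targets:
    - [2.2,2.83,0,0,0]
    - [2.2,2.83,0,0,0]
    - [2.2,2.83,0,0,0]
    - [2.2,2.83,0,0,0]
    - [1.1,1.4,0,0,0]
    - [0,0,0,0,0]
    - [0,0,0,0,0]
    - [0,0,0,0,0]

```text
t: 8.0
eef_pos: [0.4896, 0.2524, 0.2176]
tool_rot: [-0.0, 0.289, 0.957, -0.001]
contact_force: [-0.1, -0.3, -1.9]
gripper_width: 0.689
grasp_force: 48.9
```

```bash
python3 - <<'E'
from h import *
delta(.4865,.2542,.043,56.5)
def c(im,x,y,f): return cv2.resize(im[y:y+300//f,x:x+400//f],(400,300),interpolation=cv2.INTER_CUBIC)
s,d,w=[imaging.read_camera(n)[:,:,::-1] for n in("scene","side","wrist")]
np.save("w.npy",w)
cv2.imwrite("pics/m2.png",np.vstack([np.hstack([c(s,275,135,4),c(d,205,185,4)]),np.hstack([c(s,275,170,4),cv2.resize(w,(400,300))])]))
E
```

```text
closing now 56.42 tilt 0.1 t 8.0
shift now-axes [ 0.36  0.   17.46] after-turn axes [ 0.36  0.   17.46] yaw -0.08 world d [-0.0031  0.0018 -0.1746]
```

View pics/m2.png

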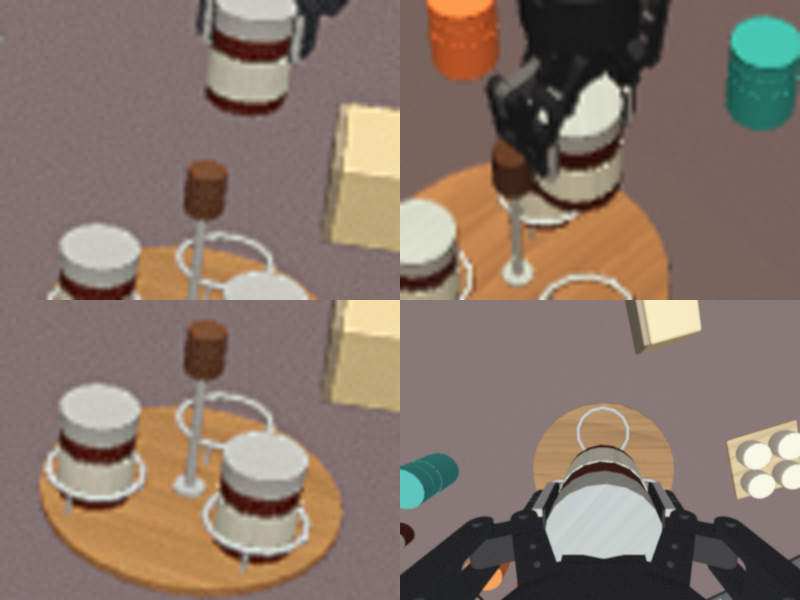

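The jar hangs upright in the grip, and the knob, both collars and the empty collar (bottom left panel, about (225,420)) are in view. I'll overlay predicted lid circles on the wrist picture to get the jar's offset in the grip.

```bash
python3 - <<'E'
from h import *
w=np.load("w.npy"); o=bot.get_obs(); c=imaging.calibration("wrist"); p=o["eef_pos"]; a=np.radians(146.4); ex=np.array([np.cos(a),np.sin(a)])
im=cv2.resize(w[190:340,160:360],(800,600),interpolation=cv2.INTER_CUBIC)
zl=p[2]-.0343+.08
for off,col in [(-.004,(0,0,255)),(0,(0,255,0)),(.004,(255,0,0))]:
    ctr=p[:2]+ex*off
    pts=[(proj(c,[*(ctr+.03*np.array([np.cos(t),np.sin(t)])),zl])-[160,190]+.5)*4-.5 for t in np.linspace(0,2*np.pi,80)]
    cv2.polylines(im,[np.int32(np.round(pts))],True,col,1)
cv2.imwrite("pics/lid.png",im)
E
```

```text
(no output)
```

View pics/lid.png

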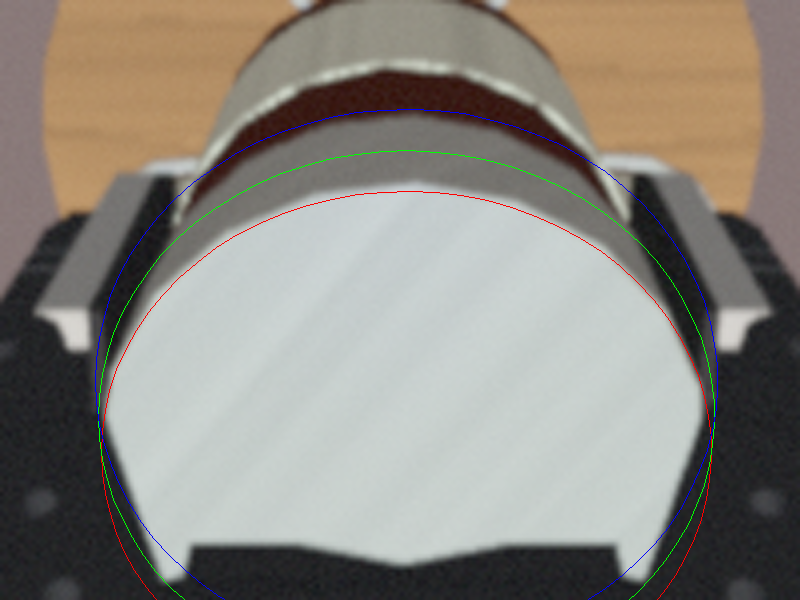

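```bash
python3 - <<'E'
from h import *
c=imaging.calibration("wrist"); print(ray(c,203*1.28,132.5*1.28,.032), ray(c,203.5*1.28,177*1.28,.01))
w=np.load("w.npy")
# collar ring: bright pixels in region
r=w[130:185,215:305].astype(int); m=(r.min(2)>165); ys,xs=np.nonzero(m); 
print(len(xs), xs.min()+215,xs.max()+215,ys.min()+130)
e=cv2.fitEllipse(np.c_[xs+215,ys+130].astype(np.float32)[ys+130<185]); print(e, ray(c,*e[0],.032))
E
```

```text
[0.48586338 0.25387887 0.032     ] [0.55314862 0.21004897 0.01      ]
460 226 292 136
((259.36639404296875, 169.18955993652344), (62.524410247802734, 63.79542541503906), 96.98189544677734) [0.48515722 0.25368949 0.032     ]
```

Emit:
carry_out:
  targets:
    - [0.4,-0.07,0,0,0]
    - [0.31,0,1,0,0]
    - [0,0,2,0,0]
    - [0,0,2.5,0,0]
    - [0,0,2.5,0,0]
    - [0,0,2.5,0,0]
    - [0,0,2,0,0]
    - [0,0,1,0,0]
    - [0,0,0.7,0,0]
    - [0,0,0,0,0]
    - [0,0,0,0,0]
    - [0,0,0,0,0]

```text
t: 9.35
eef_pos: [0.4843, 0.2575, 0.0772]
tool_rot: [0.001, 0.288, 0.958, 0.001]
contact_force: [-0.5, 0.4, -2.1]
gripper_width: 0.691
grasp_force: 49.0
```

```bash
python3 - <<'E'
from h import *
delta(.4833,.2557,.0445,56.4); print(bot.get_obs()["contact_force"])
def c(im,x,y,f): return cv2.resize(im[y:y+300//f,x:x+400//f],(400,300),interpolation=cv2.INTER_CUBIC)
s,d=[imaging.read_camera(n)[:,:,::-1] for n in("scene","side")]
cv2.imwrite("pics/m3.png",np.hstack([c(s,285,165,4),c(d,205,205,4)]))
E
```

```text
closing now 56.51 tilt 0.1 t 9.35
shift now-axes [-0.02 -0.21  3.27] after-turn axes [-0.02 -0.21  3.27] yaw 0.11 world d [-0.001  -0.0018 -0.0327]
[-0.46387745  0.4278754  -2.14061174]
```

View pics/m3.png

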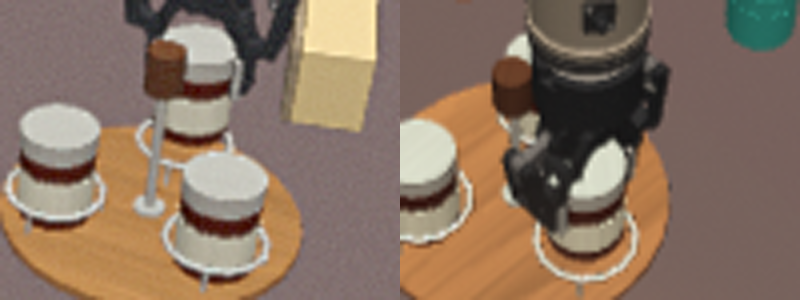

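The scene panel shows the jar a little right (+y) of the collar centre, which agrees with the 2 mm TCP error. The side panel shows it centred. I'll correct that and lower slowly.

Emit:
carry_out:
  targets:
    - [0,-0.2,0,0,0]
    - [0,0,0,0,0]
    - [0,0,0.4,0,0]
    - [0,0,0.4,0,0]
    - [0,0,0.4,0,0]
    - [0,0,0.4,0,0]
    - [0,0,0.3,0,0]
    - [0,0,0,0,0]
    - [0,0,0,0,0]

```text
t: 10.35
eef_pos: [0.4825, 0.2555, 0.0572]
tool_rot: [-0.0, 0.288, 0.958, -0.0]
contact_force: [0.9, 0.5, -1.2]
gripper_width: 0.689
grasp_force: 49.0
```

Emit:
carry_out:
  targets:
    - [0,0,0.3,0,0]
    - [0,0,0.3,0,0]
    - [0,0,0.3,0,0]
    - [0,0,0.2,0,0]
    - [0,0,0.1,0,0]
    - [0,0,0,0,0]
    - [0,0,0,0,0]

```text
t: 11.05
eef_pos: [0.4826, 0.2555, 0.0453]
tool_rot: [0.0, 0.288, 0.958, 0.0]
contact_force: [-0.1, 0.5, -2.1]
gripper_width: 0.69
grasp_force: 49.0
```

Emit:
carry_out:
  targets:
    - [0,0,0.06,0,0]
    - [0,0,0.05,0,0]
    - [0,0,0,0,0]

```text
t: 11.35
eef_pos: [0.4827, 0.2555, 0.0444]
tool_rot: [0.0, 0.288, 0.958, 0.0]
contact_force: [-0.7, 0.2, 0.6]
gripper_width: 0.688
grasp_force: 49.1
```

Contact with the floor: the force went from -2.1 to +0.6 N. Releasing and rising.

Emit:
carry_out:
  targets:
    - [0,0,0,0,0.75]
    - [0,0,0,0,0.8]
    - [0,0,0,0,0.9]
    - [0,0,0,0,1]
    - [0,0,0,0,1]
    - [0,0,-0.5,0,1]
    - [0,0,-1.5,0,1]
    - [0,0,-3,0,1]
    - [0,0,-4,0,1]
    - [0,0,-4,0,1]
    - [0,0,-4,0,1]
    - [0,0,-2,0,1]

```text
t: 12.55
eef_pos: [0.4834, 0.2568, 0.2392]
tool_rot: [0.002, 0.288, 0.958, 0.002]
contact_force: [0.3, 0.0, 0.6]
gripper_width: 1.002
grasp_force: 0.0
```

```bash
python3 - <<'E'
from h import *
def c(im,x,y,f): return cv2.resize(im[y:y+300//f,x:x+400//f],(400,300),interpolation=cv2.INTER_CUBIC)
s,d,w=[imaging.read_camera(n)[:,:,::-1] for n in("scene","side","wrist")]
cv2.imwrite("pics/m4.png",np.vstack([np.hstack([c(s,275,165,4),c(d,185,205,4)]),np.hstack([cv2.resize(w,(400,300)),cv2.resize(s,(400,300))])]))
delta(.549,.2128,.235,56.5)
E
```

```text
closing now 56.52 tilt 0.23 t 12.7
shift now-axes [-7.87  0.02  0.19] after-turn axes [-7.87  0.03  0.19] yaw 0.02 world d [ 0.0658 -0.0432 -0.0017]
```

View pics/m4.png

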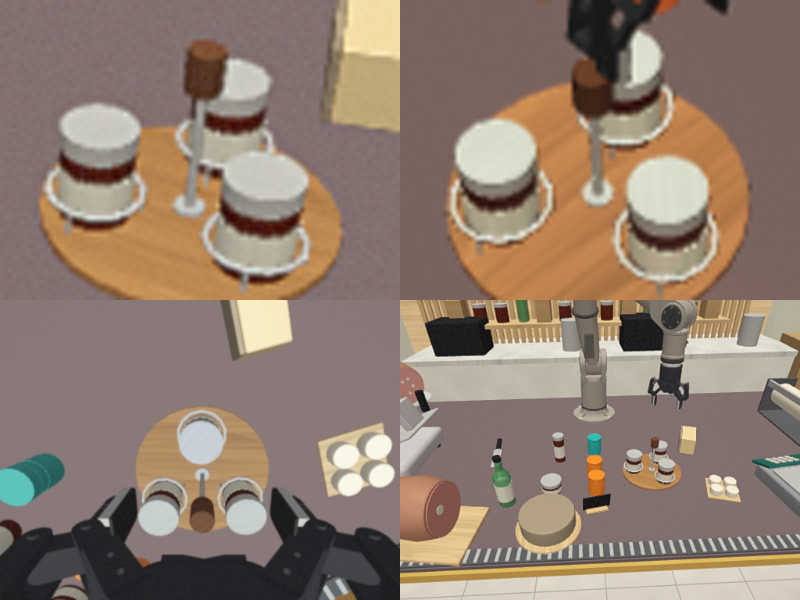

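The jar is seated in its collar (scene panel (230,110), side panel (668,225)), upright and released, and nothing else has moved. Next is the grip.

Emit:
carry_out:
  targets:
    - [-1,0,0,0,1]
    - [-2,-0.1,0,0,1]
    - [-2,0,0,0,1]
    - [-2,0,0,0,1]
    - [-1,0,0,0,1]
    - [0,0,0,0,1]
    - [0,0,0,0,1]
    - [0,0,0,0,1]

```text
t: 13.5
eef_pos: [0.5479, 0.2114, 0.2342]
tool_rot: [-0.0, 0.287, 0.958, 0.0]
contact_force: [-0.2, -0.6, 0.1]
gripper_width: 0.998
grasp_force: 0.0
```

```bash
python3 - <<'E'
from h import *
delta(.5495,.2115,.119,56.5)
E
```

```text
closing now 56.61 tilt 0.03 t 13.5
shift now-axes [-0.13  0.1  11.52] after-turn axes [-0.13  0.1  11.52] yaw 0.11 world d [ 1.600e-03  1.000e-04 -1.152e-01]
```

Emit:
carry_out:
  targets:
    - [-0.1,0.1,1,0,1]
    - [0,0,2,0,1]
    - [0,0,2.5,0,1]
    - [0,0,2.5,0,1]
    - [0,0,2,0,1]
    - [0,0,1,0,1]
    - [0,0,0.5,0,1]
    - [0,0,0,0,1]
    - [0,0,0,0,1]

```text
t: 14.4
eef_pos: [0.5506, 0.2112, 0.1201]
tool_rot: [0.001, 0.288, 0.958, 0.0]
contact_force: [0.1, -0.1, 0.7]
gripper_width: 0.999
grasp_force: 0.0
```

Emit:
carry_out:
  targets:
    - [0,0,0,0,0.6]
    - [0,0,0,0,0.5]
    - [0,0,0,0,0.45]
    - [0,0,0,0,0.4]
    - [0,0,0,0,0.35]
    - [0,0,0,0,0.3]
    - [0,0,0,0,0.2]
    - [0,0,0,0,0]
    - [0,0,0,0,-0.5]
    - [0,0,0,0,-1]
    - [0,0,0,0,-1]
    - [0,0,0,0,-1]
  force: 80

```text
t: 15.6
eef_pos: [0.5504, 0.2111, 0.1196]
tool_rot: [0.0, 0.288, 0.958, 0.0]
contact_force: [0.3, 1.3, 2.6]
gripper_width: 0.335
grasp_force: 78.7
```

Gripped: opening about 29 mm, force 79 N. Lifting gently.

Emit:
carry_out:
  targets:
    - [0,0,-0.2,0,-1]
    - [0,0,-0.4,0,-1]
    - [0,0,-0.6,0,-1]
    - [0,0,-0.8,0,-1]
    - [0,0,-1,0,-1]
    - [0,0,-1,0,-1]
    - [0,0,-1,0,-1]
    - [0,0,-1,0,-1]
    - [0,0,-1,0,-1]
    - [0,0,-1,0,-1]
    - [0,0,-1,0,-1]
    - [0,0,-1,0,-1]

```text
t: 16.8
eef_pos: [0.55, 0.2107, 0.22]
tool_rot: [-0.0, 0.288, 0.958, -0.0]
contact_force: [0.2, -0.1, -9.2]
gripper_width: 0.335
grasp_force: 79.4
```

Emit:
carry_out:
  targets:
    - [0,0,-1,0,-1]
    - [0,0,-1,0,-1]
    - [0,0,-1,0,-1]
    - [0,0,-1,0,-1]
    - [0,0,-0.8,0,-1]
    - [0,0,-0.5,0,-1]
    - [0,0,-0.3,0,-1]
    - [0,0,0,0,-1]
    - [0,0,0,0,-1]
    - [0,0,0,0,-1]
    - [0,0,0,0,-1]
    - [0,0,0,0,-1]

```text
t: 18.0
eef_pos: [0.55, 0.2107, 0.275]
tool_rot: [-0.0, 0.288, 0.958, -0.0]
contact_force: [0.1, 0.2, -8.2]
gripper_width: 0.332
grasp_force: 79.5
```

```bash
python3 - <<'E'
from h import *
def c(im,x,y,f): return cv2.resize(im[y:y+300//f,x:x+400//f],(400,300),interpolation=cv2.INTER_CUBIC)
s,d=[imaging.read_camera(n)[:,:,::-1] for n in("scene","side")]
cv2.imwrite("pics/m5.png",np.vstack([np.hstack([c(s,250,100,3),c(d,160,160,3)]),np.hstack([cv2.resize(d,(400,300)),cv2.resize(s,(400,300))])]))
delta(.5495,.2115,.27,56.5); o=bot.get_obs(); print(o["contact_force"],o["torque"],o["grasp_force"],o["joint_vel"].round(3))
E
```

```text
closing now 56.52 tilt 0.01 t 18.1
shift now-axes [0.09 0.03 0.51] after-turn axes [0.09 0.03 0.51] yaw 0.02 world d [-0.0006  0.0008 -0.0051]
[-0.77669194  0.35680578 -8.65217201] [-0.05329537  0.01270624  0.05981333] 79.46481943130493 [ 0.001 -0.001 -0.001 -0.003 -0.     0.001 -0.002]
```

View pics/m5.png

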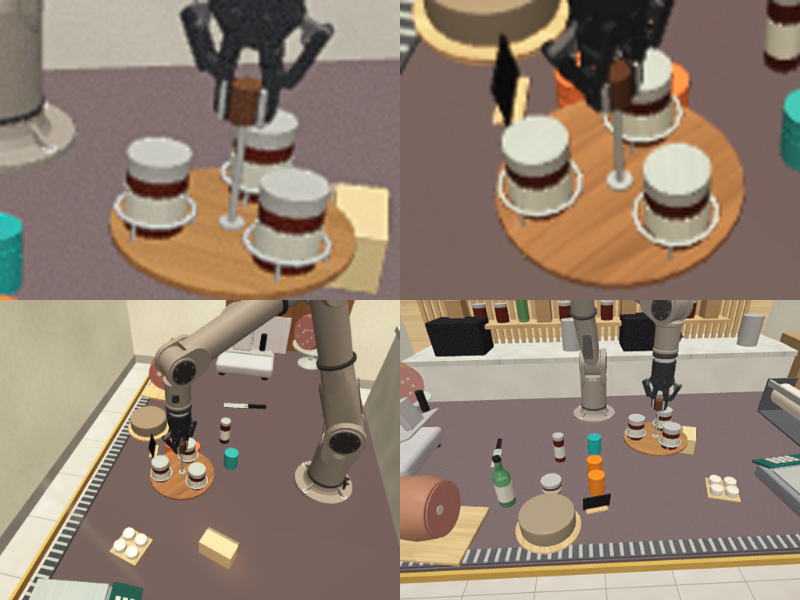

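The carrier hangs level, its board about 15 cm up. All three jars stand in their collars (scene panel (160,190), (265,150), (292,220)). The measured weight of about 8.5 N matches the loaded carrier, and the arm is still. Handing in.

```bash
python3 -c "
from station import bot
print(bot.hand_in())"
```

```text
the job is handed in; nothing more can be done
None
```

The missing jar is set in the carrier's empty place and released, the loaded carrier is held level and still about 15 cm above the counter with all three jars in their places, and the job was handed in at about 18 s.

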